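Fit the guide cap and hold a check stem in the counting well

ROBOT

A 7-joint arm with a two-finger parallel gripper is mounted at the origin on the work surface. World frame = base frame: x ahead of the robot, y to its left, z up, the work surface at z = 0. Lengths are in m, angles in rad, forces in N, time in s.
With the tool pointing down it reaches from about 0.35 to 0.9 m from the base axis. Payload 19.9 kg.
Tool frame: the origin (TCP) lies between the finger pads; the fingertips stand 19 mm ahead of it and the grasp point (between the pads) is the TCP; z points along the fingers, y is the line along which they close (so a half turn about z gives the same grasp; the last joint's range is limited). The gripper opens to 94 mm and grips with 3 to 60 N. Pads are 16 mm wide; open, the fingers measure 119 mm over their backs; the gripper's body (75 mm by 177 mm) begins 78 mm behind the grasp point.
Start: joints at [1.29, 0.417, -0.01, 1.614, 0.005, 1.111, -0.053], TCP at [0.148, -0.607, 0.224] pointing down, gripper open.
Joint ranges: [-2.81, 2.81], [-0.39, 2.02], [-1.27, 1.25], [0.06, 2.57], [-1.19, 4.33], [0.19, 2], [-2.82, 2.82]. Speed limits (rad/s): [1.89, 1.89, 2.39, 2.39, 3.01, 3.01, 3.01].

INTERFACE

Orientations are given as a 3x3 rotation matrix whose columns are the frame's x, y, z axes.
In Python, from rig import robot gives the robot as it stands. Calls block until the motion is done:
- robot.move_ptp(position, orientation): joint-space move of the TCP to a pose.
- robot.move_linear(position, velocity=0.15, frame=None, threshold=None): straight line of the TCP; frame=None keeps the orientation; velocity is the mean speed in m/s. With threshold (N) it stops when the force on the tool has changed by that much, and returns True; else False.
- robot.goto_joints(angles): joint-space move.
- robot.gripper_to(opening): finger opening in m; the grip force is fixed at half the most; returns when the fingers have stopped.
- robot.pause(seconds).
- robot.ik(position, orientation): joint angles nearest the present ones, or None.
- robot.get_state(): the state.
- robot.grab_frame(name): name is "scene" or "top"; returns the picture (384x512x3 uint8, red, green, blue); there is no depth.
- robot.camera_info(name): a dict with "fx", "fy", "cx", "cy" (pixels), "rvec" (rotation vector, rad) and "tvec" (3), from world to camera coordinates, as OpenCV has them. Camera axes: x right, y down, z forward; pixel columns grow to the right and rows downward; lengths in m; the calibration is good to about 2 mm. A picture is of the moment at which its call begins. camera_info takes no time and is no camera call.
A pose or a line that the arm cannot do raises robot.PlanningError and nothing moves.
- robot.sign_off(): hands the job in; it is judged then, once.
The state is a dict: "time": time; "qpos": joint angles; "joint_vel": joint speeds; "effort": joint torques, N m; "ee_pos": TCP position; "tool_rot": TCP orientation; "force": force on the tool from outside, world axes, zero at the start; "moment": the same for the moment, N m; "opening": finger opening in m; "grasp_force": force on a finger pad.
Only numpy, scipy, OpenCV 4.12 (cv2) and the standard library are available. Lean on these libraries where they do the work, as an engineer would, in place of code of your own. Each camera call takes 0.05 s, during which the arm holds its last target. There are 200 camera calls.

TASK

Fit the guide cap onto the black drum of the counting well, both pegs through its peg holes and flat down on the drum, and let go of it. Then take the long stem with the round disc out of the white stand and lower it upright, tip first, through the cap's guide hole, never touching the cap with it, until its disc is about 10 mm above the top of the guide. Finish holding it there in the gripper, still, centred in the hole and touching nothing else; leave the other stem, beaker, meter and jar alone.

Things in the scene. Friction and masses are not known exactly. Their poses are not given: they have to be found in the camera images.
- counter: The counting well, fixed: an aluminium-grey box 140 x 140 x 30 mm high with a black upright drum on it, 130 mm across, top face 100 mm above the table, with an open well in the middle 74 mm across and 70 mm deep (its floor is 30 mm above the table). Two steel pegs 8 mm thick with tapered tips stand 12 mm high on the drum's top face, 50 mm either side of the centre along this body's x axis. Origin: centre of the underside; z up.
- seat (a point): Centre of the drum's top face, 100 mm above the table, where the centre of the cap's underside belongs; axes as the counting well.
- cap: The guide cap, loose, about 0.4 kg, lying flat on the table: a grey plate 130 (x) x 80 (y) x 12 mm thick with a bare-metal square guide block 44 x 44 x 36 mm high on its middle, sides along x and y, good to grip from above. A round guide hole 26 mm wide runs down through block and plate (48 mm long). Two 12 mm peg holes go through the plate 50 mm either side of the centre along x; either way round fits. Origin: centre of the plate's underside; z up.
- cap_grip (a point): Centre of the cap's guide block, 30 mm above the cap's underside; axes as the cap.
- guide_mouth (a point): Centre of the guide hole's upper mouth, on the top of the guide block, 48 mm above the cap's underside.
- stand: White plastic stand, fixed: 150 (x) x 70 (y) mm, top plate's upper face 105 mm above the table, with two 20 mm holes 40 mm either side of the centre along x; a stem hangs by its disc in each, and which hangs in which hole varies. Origin: centre of the underside.
- stem_grip (a point): Centre of the black round grip of the long stem (18 mm across, 50 mm tall). The stem, about 0.12 kg, hangs upright in one of the stand's holes: a steel rod 12 mm across and 90 mm long below a round steel disc 34 mm across and 6 mm thick, the grip standing on the disc. This point is 121 mm above the rod's tip, 31 mm above the disc's underside and 25 mm above its upper face; z along the stem, up.
- stem_disc (a point): Centre of the underside of the long stem's disc, 90 mm above the tip.
- stem_tip (a point): Lower tip of the long stem, on its axis; z up along the stem.
- stub_knob (a point): Centre of the black 22 mm ball knob of the other, short stem (square 34 mm steel plate in place of the round disc), hanging in the stand's other hole. Leave alone.
- beaker: Closed clear sample beaker with white lid, 102 mm across, about 103 mm high, a bystander. Origin: centre of the underside.
- meter: Black hand-held meter lying on the table, 80 (x) x 130 (y) x 40 mm high, a bystander. Origin: centre of the underside.
- jar: Small closed jar, 44 mm across, 50 mm high, a bystander. Origin: centre of the underside.
There are look-alikes about, which are no part of the job. What is shaped like the part that bears stem_grip but green or turquoise is not meant.

How it is judged:
By the outcome, as a careful person would: the job done as asked, in the order asked, and still so for the second after the job is handed in, while the arm keeps its last pose, push and grip.
It also fails if it takes over 58 s, if anything falls off the work surface, if the arm or the gripper's body presses on something with over 40 N, if the wrist force passes 120 N, or if a joint passes its speed limit or range.

## Working session

There is one attempt and no reset: what is moved stays moved. The work goes in short steps, each a Python script; the robot and the scene stay as the last script left them, time stands still between calls to the robot, and variables do not carry over. Pictures are saved under pics/ and viewed, at most 10 in all, crops included, and the job is handed in when it is done.

```bash
mkdir -p pics; python3 - <<'E'
from rig import robot
import cv2
for n in("scene","top"):
    cv2.imwrite(f"pics/{n}0.png",robot.grab_frame(n)[:,:,::-1]); print(n,robot.camera_info(n))
s=robot.get_state();print(s)
E
```

```text
scene {'fx': 431.3902313997975, 'fy': 431.3902313997975, 'cx': 252.4794394588659, 'cy': 192.93119287187037, 'rvec': array([ 0.61400603,  2.50749527, -1.3240553 ]), 'tvec': array([ 0.478214  , -0.04973584,  1.27563471])}
top {'fx': 443.9732508038864, 'fy': 443.9732508038864, 'cx': 258.63908249740865, 'cy': 190.35841700996662, 'rvec': array([ 2.23562518, -2.18252414,  0.08200064]), 'tvec': array([-0.02450245,  0.52659714,  1.09652251])}
{'time': 0.1, 'qpos': array([ 1.29055276,  0.41791595, -0.01027814,  1.61408591,  0.00468828,
        1.11070987, -0.05302236]), 'joint_vel': array([-1.57160138e-04, -5.49205892e-04,  1.58151308e-04, -7.67763465e-05,
        4.14335132e-04, -4.31591594e-04, -1.73551274e-04]), 'effort': array([ 1.23992391e-03, -8.52575541e+01,  6.40344266e-01, -4.26689029e+01,
       -4.89292690e-02,  1.63567689e-02,  7.29651629e-05]), 'ee_pos': array([ 0.14770781, -0.60697606,  0.22389871]), 'tool_rot': array([[ 9.71645882e-01,  2.36440612e-01, -3.40912430e-04],
       [ 2.36440843e-01, -9.71645328e-01,  1.04109584e-03],
       [-8.50886313e-05, -1.09218211e-03, -9.99999400e-01]]), 'force': array([0.17987909, 0.27736869, 0.13426011]), 'moment': array([-0.00487115,  0.01072703,  0.06981484]), 'grasp_force': 0.0, 'opening': 0.0937178085454846}
```

View pics/scene0.png

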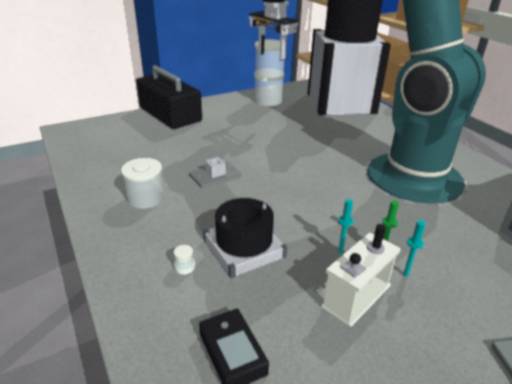

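View pics/top0.png

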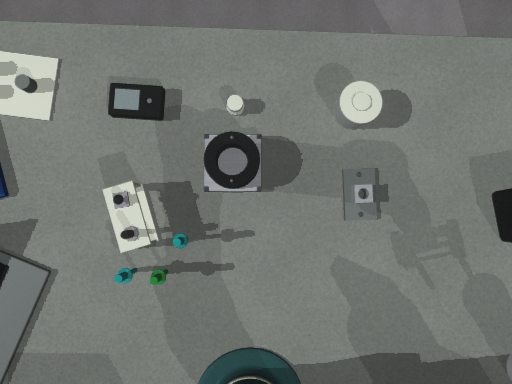

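The scene view shows the drum at (244,228), the cap at (215,168) and the stand with its ball knob at (354,258) and long grip at (379,236). In the top view they are at: drum (232,160), cap (361,194), ball (120,198) and long stem (128,234). Turquoise and green decoys stand at (180,240), (123,275) and (157,277).

```bash
cat > h.py <<'E'
import numpy as np, cv2
from rig import robot
def cam(n):
    c=robot.camera_info(n); R=cv2.Rodrigues(np.array(c["rvec"]))[0]
    return c,R,np.array(c["tvec"])
def ray(n,u,v):
    c,R,t=cam(n); d=R.T@np.array([(u-c["cx"])/c["fx"],(v-c["cy"])/c["fy"],1]); return -R.T@t,d/np.linalg.norm(d)
def onplane(n,u,v,z):
    o,d=ray(n,u,v); return o+d*(z-o[2])/d[2]
def tri(a,b):
    (o,d),(p,e)=ray("top",*a),ray("scene",*b)
    s=np.linalg.lstsq(np.c_[d,-e],p-o,rcond=None)[0]; x,y=o+s[0]*d,p+s[1]*e
    return (x+y)/2,np.linalg.norm(x-y)
def proj(n,X):
    c,R,t=cam(n); p=R@X+t; return np.array([c["fx"]*p[0]/p[2]+c["cx"],c["fy"]*p[1]/p[2]+c["cy"]])
def down(yaw):  # tool x at yaw, z down
    c,s=np.cos(yaw),np.sin(yaw); return np.array([[c,s,0],[s,-c,0],[0,0,-1.]])
def crop(img,x,y,w,h,k): return cv2.resize(img[y:y+h,x:x+w],None,fx=k,fy=k,interpolation=cv2.INTER_CUBIC)
E
python3 - <<'E'
from h import *
t=cv2.imread("pics/top0.png");s=cv2.imread("pics/scene0.png")
a=np.hstack([crop(t,195,125,75,75,5),crop(t,335,160,75,75,5)])
b=np.hstack([crop(t,95,175,75,75,5),crop(s,330,210,75,75,5)])
cv2.imwrite("pics/c1.png",cv2.resize(np.vstack([a,b]),(600,600)))  # scale 4
for n in("top","scene"): print(n,ray(n,256,192))
for u,v,z in((232,160,.1),(363,194,.048),(120,198,.15),(128,234,.16)): print(onplane("top",u,v,z))
E
```

```text
top (array([0.47284794, 0.01596862, 1.12090427]), array([ 0.04500379, -0.01921216, -0.99880206]))
scene (array([0.9400039 , 0.72813753, 0.66679427]), array([-0.40378685, -0.72436869, -0.55878992]))
[0.5913607  0.05344169 0.1       ]
[ 0.52271966 -0.26522627  0.048     ]
[0.49630783 0.29214516 0.15      ]
[0.41942908 0.2693558  0.16      ]
```

View pics/c1.png

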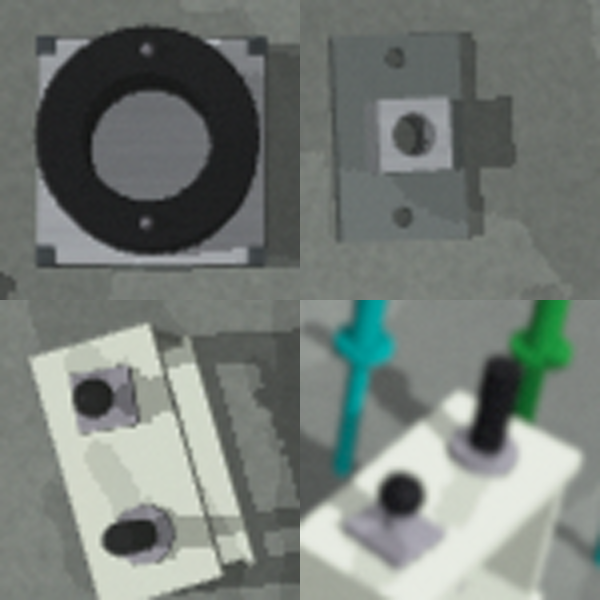

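Counting-well pegs are at (231.8,137) and (231.5,180.8). Cap peg holes are at (358.8,174.5) and (360.5,214.3), with the hole mouth at (363.5,193.5). The long stem's disc is at about (131.5,233.3) in the top view, and its grip top is at (380.5,225.5) in the scene view.

```bash
python3 - <<'E'
from h import *
np.set_printoptions(precision=4,suppress=True)
t=cv2.imread("pics/top0.png");s=cv2.imread("pics/scene0.png")
p=[onplane("top",u,v,.110) for u,v in((231.75-.3,137-.3),(231.5-.3,180.75-.3))]
print("pegs",p,(p[0]+p[1])/2,np.linalg.norm(p[0]-p[1]))
p=[onplane("top",u,v,.012) for u,v in((358.4,174.2),(360.2,213.9))]
print("capholes",p,(p[0]+p[1])/2,np.linalg.norm(p[0]-p[1]))
# block top, drum, by mask
g=cv2.cvtColor(t,cv2.COLOR_BGR2GRAY)
def blob(m,x,y,w,h):
    mm=np.zeros_like(m);mm[y:y+h,x:x+w]=m[y:y+h,x:x+w]
    c=cv2.findContours(mm,cv2.RETR_EXTERNAL,cv2.CHAIN_APPROX_NONE)[0]
    return max(c,key=cv2.contourArea)
b=blob((g>135).astype(np.uint8),345,175,40,40);r=cv2.minAreaRect(b);print("block",r,onplane("top",*r[0],.048))
d=blob((g<60).astype(np.uint8),195,125,75,75);c,rad=cv2.minEnclosingCircle(d);print("drum",c,rad,onplane("top",*c,.1))
m=blob((g<75).astype(np.uint8),115,220,35,30);print("grip blob",cv2.boundingRect(m),cv2.minAreaRect(m))
gs=cv2.cvtColor(s,cv2.COLOR_BGR2GRAY)
m=blob((gs<75).astype(np.uint8),366,218,30,40);print("scene grip",cv2.boundingRect(m),cv2.minAreaRect(m))
print("stemdisc",onplane("top",131.3,233,.111))
# check of decoys tops
hsv=cv2.cvtColor(s,cv2.COLOR_BGR2HSV)
for a,bb in(((180,240),(348,202)),((157,277),(392,204)),((123,275),(418,224))): print("decoy",tri(a,bb))
q=cv2.inRange(cv2.cvtColor(t,cv2.COLOR_BGR2HSV),(0,0,150),(180,70,255)); st=blob(q,95,170,65,90);r=cv2.minAreaRect(st);print("stand",r,onplane("top",*r[0],.105),[onplane("top",*k,.105)[:2] for k in cv2.boxPoints(r)])
E
```

```text
pegs [array([0.6437, 0.0557, 0.11  ]), array([0.5434, 0.0537, 0.11  ])] [0.5935 0.0547 0.11  ] 0.10041637648979676
capholes [array([ 0.5741, -0.2624,  0.012 ]), array([ 0.4742, -0.2682,  0.012 ])] [ 0.5241 -0.2653  0.012 ] 0.09999521043632308
block ((363.5, 193.5), (17.0, 17.0), 90.0) [ 0.524  -0.2664  0.048 ]
drum (231.63284301757812, 159.5691375732422) 28.403045654296875 [0.5923 0.0543 0.1   ]
grip blob (121, 230, 13, 9) ((127.0, 234.0), (8.0, 12.0), 90.0)
scene grip (372, 224, 18, 24) ((380.4971618652344, 235.84548950195312), (13.341665267944336, 24.659591674804688), 12.994616508483887)
stemdisc [0.4191 0.275  0.111 ]
decoy (array([0.4048, 0.1636, 0.1388]), np.float64(0.007288248226916532))
decoy (array([0.3237, 0.2109, 0.1375]), np.float64(0.005961309741936604))
decoy (array([0.3259, 0.2858, 0.1368]), np.float64(0.007767923382387054))
stand ((129.9920196533203, 215.19970703125), (66.55699920654297, 40.1667594909668), 73.85565948486328) [0.4589 0.281  0.105 ] [array([0.5172, 0.3475]), array([0.5449, 0.2614]), array([0.4008, 0.2146]), array([0.3738, 0.3003])]
```

```bash
python3 - <<'E'
from h import *
cap=np.array([.524,-.266]);seat=np.array([.593,.0545])
R=down(.058)
robot.move_ptp([*cap,.13],R); 
robot.move_linear([*cap,.034],.1,threshold=15)
robot.gripper_to(0.03); s=robot.get_state(); print(s["opening"],s["grasp_force"],s["ee_pos"],s["time"])
robot.move_linear([*cap,.22],.15)
print(robot.get_state()["opening"])
R2=down(.020)
robot.move_ptp([*seat,.22],R2)
robot.move_linear([*seat,.1+.034+.03],.1)
s=robot.get_state();print(s["ee_pos"],s["tool_rot"],s["force"],s["opening"],s["qpos"],s["time"])
t=robot.grab_frame("top")[:,:,::-1].copy();sc=robot.grab_frame("scene")[:,:,::-1].copy()
cv2.imwrite("pics/t1.png",t);cv2.imwrite("pics/s1.png",sc)
cv2.imwrite("pics/c2.png",np.hstack([crop(t,182,110,100,100,4),crop(sc,195,160,100,100,4)]))
E
```

```text
0.04392979277429664 29.99957799911499 [ 0.52402561 -0.26589441  0.03399034] 3.9083
0.0439580896381937
[0.59330475 0.05444661 0.16444134] [[ 9.99803244e-01  1.98292309e-02  5.24772971e-04]
 [ 1.98291690e-02 -9.99803375e-01  1.22812757e-04]
 [ 5.27105070e-04 -1.12382781e-04 -9.99999855e-01]] [ 0.88578548 -0.78955131 -4.63628144] 0.043880824284206185 [ 0.12552677  0.45002143 -0.34802912  1.7370393   0.17894049  0.98517178
 -1.84074733] 7.25
```

View pics/c2.png

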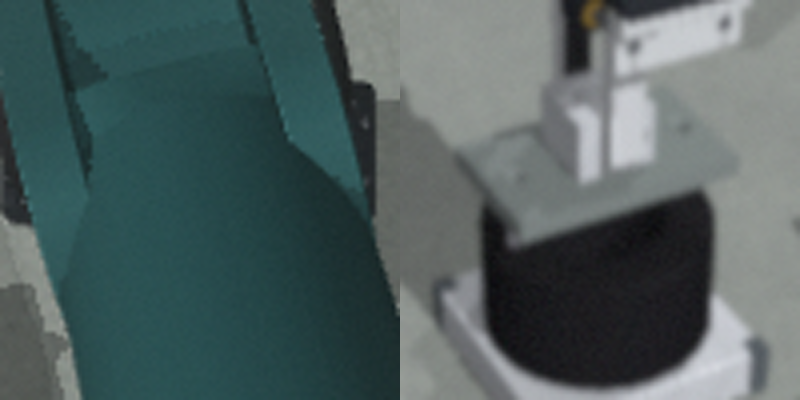

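The top view is blocked by the arm. The scene crop shows the cap above the drum with its peg holes at about (225,203.3) and (266.3,192). I'll check those against the pegs seen in the first scene picture, then lower the cap with a force guard.

```bash
python3 - <<'E'
from h import *
a,b=onplane("scene",224.6,202.9,.1424),onplane("scene",265.9,191.6,.1424);print(a,b,(a+b)/2)
seat=np.array([.593,.0545])
for i,X in enumerate(([.643,.0555,.112],[.543,.0535,.112])): print(proj("scene",np.array(X)))
hit=robot.move_linear([*seat,.1345],.04,threshold=12)
s=robot.get_state();print(hit,s["ee_pos"],s["force"],s["time"])
sc=robot.grab_frame("scene")[:,:,::-1].copy();cv2.imwrite("pics/s2.png",sc)
s0=cv2.imread("pics/scene0.png")
cv2.imwrite("pics/c3.png",np.hstack([crop(s0,195,160,100,100,4),crop(sc,195,160,100,100,4)]))
E
```

```text
[0.63921609 0.05474134 0.1424    ] [0.54103833 0.05668022 0.1424    ] [0.59012721 0.05571078 0.1424    ]
[223.43407647 215.19289584]
[263.98044338 202.45356096]
True [0.59257817 0.05444121 0.13399395] [-0.76165691 -0.26235169  7.00417227] 8.0917
```

View pics/c3.png

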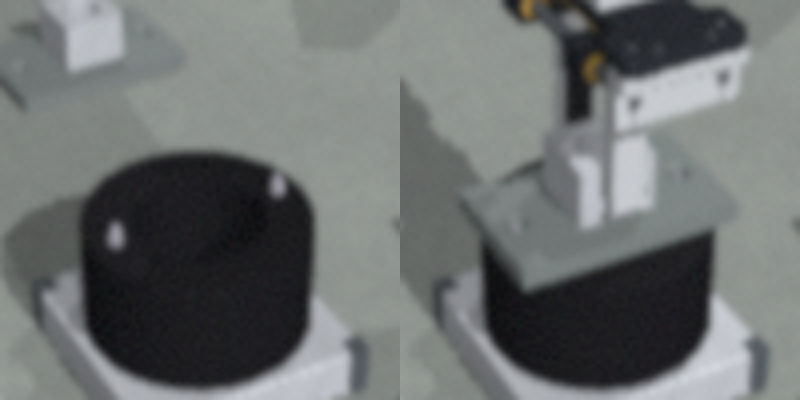

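The cap is seated: the TCP stopped at z = 0.134, and the peg shows in the hole at crop (517,222). I'll release it and go for the stem.

```bash
python3 - <<'E'
from h import *
np.set_printoptions(precision=4,suppress=True)
robot.gripper_to(0.09)
s=robot.get_state();p=s["ee_pos"];print(p)
robot.move_linear([p[0],p[1],.30],.2)
print("scene grip ctr",onplane("scene",380.5,235.8,.136)); 
print("top grip ctr",onplane("top",127,234,.140), tri((127,234),(380.5,235.8)))
q=np.array([.419,.273])
robot.move_ptp([*q,.30],down(.318))
robot.gripper_to(0.06)
t=robot.grab_frame("top")[:,:,::-1].copy();sc=robot.grab_frame("scene")[:,:,::-1].copy()
cv2.imwrite("pics/t3.png",t);cv2.imwrite("pics/s3.png",sc)
cv2.imwrite("pics/c4.png",np.hstack([crop(t,182,110,100,100,4),crop(sc,330,180,100,100,4)]))
s=robot.get_state();print(s["ee_pos"],s["qpos"],s["time"])
E
```

```text
[0.5918 0.0543 0.133 ]
scene grip ctr [0.4137 0.2808 0.136 ]
top grip ctr [0.4183 0.2768 0.14  ] (array([0.4161, 0.2796, 0.136 ]), np.float64(0.005077439323722383))
[0.419 0.273 0.3  ] [-0.1095  0.1593 -0.5885  1.8061  0.0945  1.2041 -1.9789] 11.8083
```

View pics/c4.png

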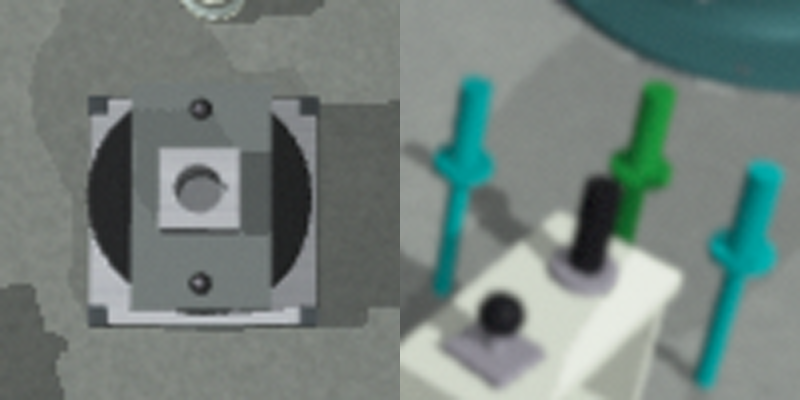

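Both pegs show centred in the cap's holes, at crop (200,108) and (200,284). The block top's centre is at about (231.5,156.8). The stem is unobstructed.

```bash
python3 - <<'E'
from h import *
np.set_printoptions(precision=4,suppress=True)
print("mouth",onplane("top",231.5,156.75,.148))
q=np.array([.418,.277])
robot.move_linear([*q,.30],.1)
hit=robot.move_linear([*q,.139],.12,threshold=8);print(hit,robot.get_state()["ee_pos"])
robot.gripper_to(0.01)
s=robot.get_state();print(s["opening"],s["grasp_force"],s["force"])
robot.move_linear([*q,.32],.15)
s=robot.get_state();print(s["opening"],s["grasp_force"],s["force"],s["time"])
robot.move_linear([.56,.15,.32],.2,frame=down(.02))
s=robot.get_state();print(s["opening"],s["ee_pos"],s["time"])
t=robot.grab_frame("top")[:,:,::-1].copy();sc=robot.grab_frame("scene")[:,:,::-1].copy()
cv2.imwrite("pics/t4.png",t);cv2.imwrite("pics/s4.png",sc)
cv2.imwrite("pics/c5.png",np.hstack([crop(t,130,60,150,150,2.6),crop(sc,200,60,150,150,2.6)]))
for d in(.0,.031,.121):print(proj("scene",np.array([.56,.15,.32+.003*0-d])))
E
```

```text
mouth [0.5929 0.053  0.148 ]
False [0.4183 0.2772 0.1396]
0.01710396061086085 30.000034868717194 [-0.1098  0.3938  0.1952]
0.017863807788805888 29.9998077750206 [-0.5248 -0.2488 -0.6038] 15.6417
0.017606984540554264 [0.5594 0.151  0.3201] 16.7417
[285.7377 137.4762]
[284.7381 152.852 ]
[282.0722 193.8564]
```

View pics/c5.png

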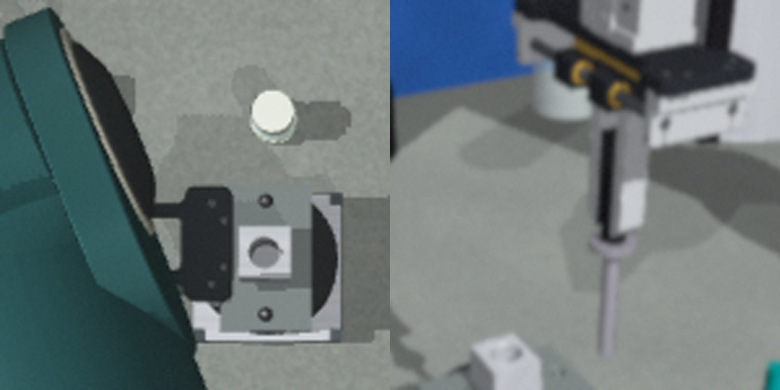

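The cap stays seated, with its hole at crop (265,252). The stem hangs straight: disc at scene (285.4,153.5), tip at (283.1,195.4), against predictions of (284.6,154.2) and (282,195.2). I'll hover it over the hole and compare there.

```bash
python3 - <<'E'
from h import *
np.set_printoptions(precision=4,suppress=True)
m=np.array([.5925,.054])
robot.move_linear([*m,.32],.12,frame=down(.02)); robot.move_linear([*m,.288],.08); robot.pause(.4)
s=robot.get_state();p=s["ee_pos"];print(p,s["tool_rot"][:,2],s["opening"],s["time"])
sc=robot.grab_frame("scene")[:,:,::-1].copy();cv2.imwrite("pics/s5.png",sc)
x0,y0=215,135
im=crop(sc,x0,y0,75,75,8)
def mark(X,c):
    u=(proj("scene",np.array(X))-[x0,y0]+.5)*8; cv2.circle(im,tuple(int(k) for k in u),3,c,-1)
for d in(.034,.06,.09,.124): mark([p[0],p[1],p[2]-d],(0,0,255))
mark([*m,.148],(0,255,0))
for a in np.arange(0,6.28,.3): mark([m[0]+.013*np.cos(a),m[1]+.013*np.sin(a),.148],(255,0,0))
cv2.imwrite("pics/c6.png",im)
print([proj("scene",np.array([m[0]+a,m[1]+b,.2]))for a,b in((0,0),(.01,0),(0,.01))])
E
```

```text
[0.5926 0.054  0.2882] [ 0.0004 -0.     -1.    ] 0.01743365880613398 18.7833
[array([244.4465, 174.0359]), array([240.1094, 175.1787]), array([246.6742, 176.3305])]
```

View pics/c6.png

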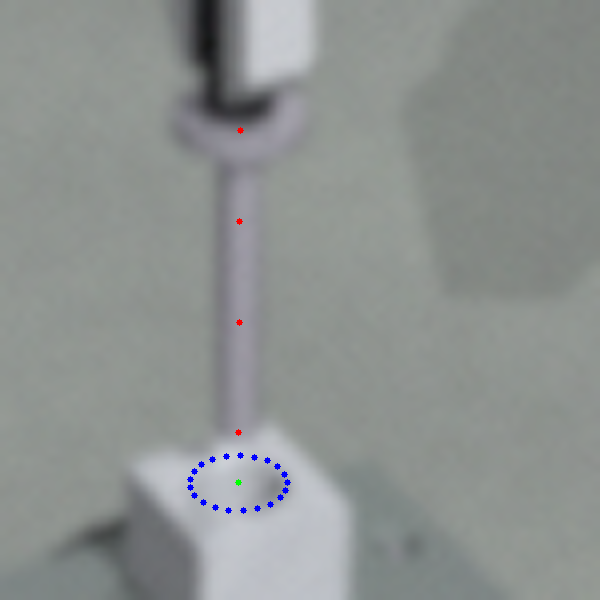

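The rod lies on the predicted TCP axis (crop column about 238). The visible hole and block top, centred at about (240,482), match the predicted mouth at (238,482). I'll lower it with a sensitive force guard.

```bash
python3 - <<'E'
from h import *
np.set_printoptions(precision=4,suppress=True)
f0=robot.get_state()["force"]
hit=robot.move_linear([.5925,.054,.1925],.04,threshold=4); robot.pause(.8)
s=robot.get_state();p=s["ee_pos"];print(hit,p,s["force"],f0,s["moment"],s["opening"],s["time"])
sc=robot.grab_frame("scene")[:,:,::-1].copy();cv2.imwrite("pics/s6.png",sc)
cv2.imwrite("pics/c7.png",crop(sc,215,145,75,75,8))
for z in(.148,.158,.164):print(z,(proj("scene",np.array([.5925,.054,z]))-[215,145]+.5)*8)
E
```

```text
False [0.5925 0.054  0.1925] [-0.0205 -0.292  -1.7346] [ 0.1299 -0.3219 -1.3814] [ 0.0439  0.0343 -0.0218] 0.017206363114375088 22.1667
0.148 [238.6269 402.7949]
0.158 [238.8039 371.6   ]
0.164 [238.9112 352.6984]
```

View pics/c7.png

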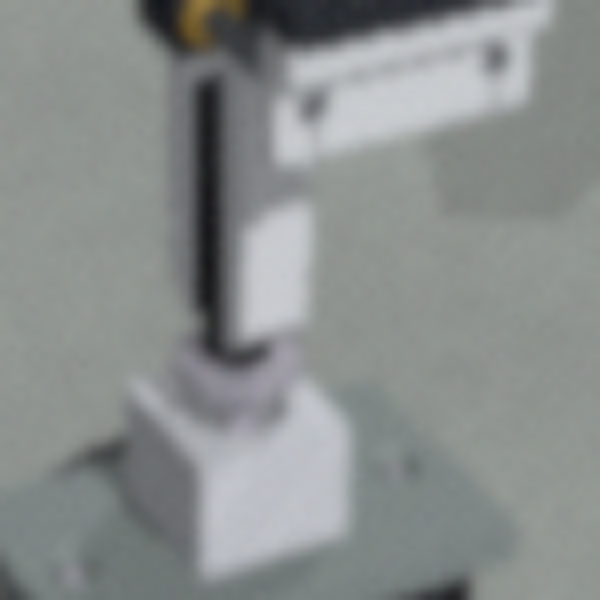

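The disc is centred over the guide at crop column 238. Its lower rim is near row 408, which matches an underside at z = 0.158, and the contact forces are unchanged.

```bash
python3 -c "
from rig import robot
print(robot.sign_off())"
```

```text
the job is handed in; nothing more can be done
None
```

The job is handed in at about 22 s on the robot clock: the cap sits flat on the drum with both pegs through its holes, and the long stem is held still and centred in the guide with its disc about 10 mm above it (by calculation and the last scene picture), with no contact detected on the way down.

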